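# Lay the drained loaf tin down and shut its sliding lid

### The arm

A 6-joint arm with a two-finger parallel gripper is mounted at the origin on a cart in front of the work surface, level with it; the furniture and walls round the work are solid. World frame = base frame: x ahead of the robot, y to its left, z up, the work surface at z = 0. Lengths are in m, angles in rad, forces in N, time in s.
With the tool pointing down it reaches from about 0.3 to 0.85 m from the base axis. Payload 4.2 kg.
Tool frame: the origin (TCP) lies at the very end of the fingers, on their centre line; the grasp point (between the pads) lies 19 mm behind it (ctrl.hold_point_z is the z of the grasp point in the tool frame, in m); z points along the fingers, y is the line along which they close (so a half turn about z gives the same grasp; the last joint's range is limited). The gripper opens to 91 mm and grips with 3 to 60 N. Pads are 32 mm wide; open, the fingers measure 118 mm over their backs; the gripper's body (76 mm by 178 mm) begins 60 mm behind the grasp point.
Start: joints at [1.124, 0.32, 1.565, -0, 1.257, -0.02], TCP at [0.238, 0.523, 0.181] pointing down, gripper open.
Joint ranges: [-3.11, 3.11], [-0.84, 2.01], [0.21, 2.61], [-1.34, 4.49], [0.05, 2.63], [-2.56, 2.56]. Speed limits (rad/s): [2.57, 2.57, 3.14, 3.14, 3.14, 3.14].

### API

Orientations are given as a unit quaternion [x, y, z, w].
In Python, from cell import ctrl, optics, ticket gives the robot as it stands.
- The arm moves only by the tool servo_tool, never from a script. Its argument "series" is one flat list of numbers, 7 for each row, row after row: the turn, a rotation vector about the tool's x, y, z scaled (see below), then the shift along the tool's x, y, z scaled (see below), then the opening, from -1 (shut) to 1 (fully open). In form: [wx, wy, wz, dx, dy, dz, grip, wx, wy, wz, dx, dy, dz, grip, ...]. A call has 1 to 12 rows; each row is the pose to reach, as a shift and turn from the pose commanded when the call began, along the tool's axes at that moment; what a row does not reach only later rows make up. The controller multiplies each number of a shift by 50 cm and each number of a turn by 45 degrees. A row lasts 1/12 s, in which the tool goes at most 41.7 mm and 7.16 degrees, less where a joint would pass 70% of its speed; a pose out of reach is approached as far as the arm can. A call with a number of a shift or a turn outside -1 to 1 is refused whole. A call with a gripper value outside its range is refused whole. The fingers move at their own pace and stop on an object; the grip force is fixed at half the most. Time passes only in rows, so rows that repeat a pose let the fingers close. It gives the time, the measured TCP pose, the force, the opening and the grip force at its end, in the units of the state.
- ctrl.get_obs(): the state, without advancing time (a new reading comes with each control period).
- optics.capture(name): name is "side" or "top" or "wrist"; returns the picture (400x640x3 uint8, red, green, blue); there is no depth.
- optics.camera_model(name): a dict with "fx", "fy", "cx", "cy" (pixels), "dist" ([k1, k2, p1, p2, k3] as OpenCV has them; the pictures are not rectified), "xyz" and "attitude" of the camera in the world. Camera axes: x right, y up, looking along -z (the intrinsics and any distortion apply to the point x, -y, -z); pixel columns grow to the right and rows downward; lengths in m; the calibration is good to about 2 mm. A picture is of the moment at which its call begins: read the wrist's pose just before it. camera_model takes no time and is no camera call; for the wrist camera it gives the pose at the moment of the call.
- ticket.job_done(): hands the job in; it is judged then, once.
Trained networks look in the newest picture that a camera, given by its name, has taken for a name from the list of things; names that differ only in an ending like _2 or _b are one class to them, and where a whole thing is asked for, a point or a joint stands for the part that bears it (a point fixed in the world has none). Each returns a list of dicts, best first, with "confidence" (0 to 1); they miss things now and then, are a little off and sometimes report something else, mostly with a low value. They report only what shows in the picture. A call takes as long as a camera call.
- optics.spot_in(camera, thing): "bbox" ([left, top, right, bottom] as shares, 0 to 1, of the picture: columns of its width, rows of its height, round what is visible of it).
- optics.outline_of(camera, thing): "pixels" (400x640 bool, what is visible of it) and "bbox" ([left, top, right, bottom] as shares, 0 to 1, of the picture: columns of its width, rows of its height, round what is visible of it).
- optics.spot_point(camera, thing): "location" ([row, column] as shares, 0 to 1, of the picture: columns of its width, rows of its height: a listed point, or the origin of a listed thing).
The state is a dict: "time": time; "q": joint angles; "joint_velocities": joint speeds; "joint_torque": joint torques, N m; "position": TCP position; "tool_rot": TCP orientation; "contact_force": force on the tool from outside, world axes, zero at the start; "moment": the same for the moment, N m; "gripper_width": finger opening in m; "finger_force": force on a finger pad.
Only numpy, scipy, OpenCV 4.12 (cv2) and the standard library are available. Lean on these libraries where they do the work, as an engineer would, in place of code of your own. Each camera call takes 0.05 s, during which the arm holds its last target. There are 200 camera calls.

### The job

The lidded loaf tin has drained standing on end in the steel pan. Without picking it up, tip it over onto its base by pushing high on the lid side, then push on the lid's end flange: the tin runs back until its closed end is braced by the pan's sliding partition, and the lid then slides home until it clicks past its roller catch and is fully shut. It is thin sheet metal: feel your way and never press harder than 20 N, and leave the things round the pan where they are.

Things in the scene. Friction and masses are not known exactly. Their poses are not given: they have to be found in the camera images.
- tin: Sheet-metal loaf tin, 84 wide (x) x 76 deep (y) x 190 mm long (z), about 0.55 kg with lid; starts standing on its closed end in the pan. Origin: centre of the closed end. z runs along it from closed end to mouth end (up at first, level when it lies); y points out of the base, the side to lie on (level at first, down when it lies right). Balance point about 105 mm up. Too wide to grasp across.
- tin_heel (a point): Middle of the edge between closed end and base, about which the tin tips: tin frame (0, 38, 0) mm. It stays on the pan floor all the time.
- lid_middle (a point): Centre of the outside of the tin's lid side, tin frame (0, -43, 95) mm; the drawn-out lid stands above the mouth end. Push on this side, well above the balance point, along the tin's +y, to tip it. Lying, the tin is 81 mm high. The lid grips its rails with about 6 N; the tin slides in the pan at 2 to 5 N, so the lid shuts only once the partition stops the tin.
- lid_flange (a point): Centre of the outer face of the lid's end flange, 72 mm wide (tin x), folded down over the mouth end: push here along the tin's -z. Tin frame (0, -28.5, 196 + opening) mm; the opening is 0 when shut, 35 to 60 mm at first. When the tin lies this point is 70 mm above the table and the flange spans 55 to 82 mm. Not reported, like the tin, while both fingers touch it.
- catch (a point): Axis of the sprung roller catch, 10 mm across and 24 mm wide, on the mouth end wall: tin frame (0, -12, 200.5) mm, just below the flange's middle when the tin lies (top at 58 mm). From 12 to 6 mm of opening it resists: the push climbs to about 13 N, then falls away to nearly nothing as the catch draws the lid shut, and climbs again on the lid's own stop. A lid left short stays short.
- pan: Fixed steel baking pan, 190 (x) x 420 (y) x 50 mm tall, walls and floor 3 mm thick, rolled rim outside. Its y axis runs along it, roughly to the robot's left; origin: centre of its underside. At its -y end, behind the tin, a stiffly clamped partition as tall as the pan stands wherever it was last set: its near face is at pan y = -203 to -176 mm, not reported. The tin's base faces pan +y.
- cutter_ring: Round tin pastry cutter, 62 mm across, 23 mm tall, beyond the pan on the table; bystander, origin under its centre.
- cutter_star: Star-shaped tin pastry cutter, 62 mm across, 23 mm tall, beyond the pan; bystander, origin under its centre.
- tape_roll: White roll of ribbon tape, 58 mm across, 18 mm tall, lying beyond the pan; bystander, origin under its centre.
- peeler: Peeler with a dark handle, 170 x 25 x 18 mm, on the robot's side of the pan; bystander, origin under its centre.
- probe_thermometer: Pocket dial probe thermometer, 140 mm long, on the robot's side of the pan; bystander, origin under its centre.

How it is judged:
On the way, in this order (a step that is already met when the one before it is completed fails the run):
1. the tin has been tipped over and lies on its base, its lid still open by more than 20 mm (angle between tin's own z axis and vertical above 1.5 rad and angle between tin's own y axis and vertical above 3.05 rad and angular speed of tin below 0.2 rad/s and z of lid_flange in the frame of tin above 0.2163 m), for 0.2 s.
2. the lid has been pushed home past its catch (open by less than 2 mm) (z of lid_flange in the frame of tin below 0.1983 m), for 0.2 s.
At the end, for the whole second after the job is handed in: The tin lies flat on its base in the pan (within 4 degrees), its closed end run back towards the partition (heel at least 165 mm behind the pan's centre), the lid shut to within 2 mm, at rest and released (angle between tin's own z axis and vertical between 1.5 and 1.64 rad and angle between tin's own y axis and vertical above 3.05 rad and z of lid_flange in the frame of tin below 0.1983 m and y of tin_heel in the frame of pan below -0.165 m and linear speed of tin below 0.01 m/s and contact force between the fingers and tin below 0.1 N); the robot touches nothing.
It fails at once if the robot presses on the tin or its lid with more than 20 N (contact force between the arm and tin above 20 N).
It fails at once if the fingers press on the tin or its lid with more than 20 N (contact force between the fingers and tin above 20 N).
It fails at once if the tin is picked up (its heel more than 35 mm above the table) (height (world z) of tin_heel above 0.035 m).
It fails at once if a bystander is moved more than 20 mm (distance of any of cutter_ring, cutter_star, tape_roll, peeler, probe_thermometer from where it was at the start of the episode above 0.02 m).
It also fails if it takes over 64 s, if anything falls off the work surface, if the arm or the gripper's body presses on something with over 40 N, if the wrist force passes 120 N, or if a joint passes its speed limit or range.

## Working session

There is one attempt and no reset: what is moved stays moved. The work goes in short steps, Python scripts to look and compute and a tool call to move; the robot and the scene stay as the last step left them, time stands still between calls to the robot, and variables do not carry over. Pictures are saved under pics/ and viewed, at most 10 in all, crops included, and the job is handed in when it is done.

Besides the shell and the picture viewer there is one more tool, called after "Call:" in YAML: its name, and indented under it one key for each argument. servo_tool: Moves the arm, as the interface text tells. Its arguments: {"type":"object","properties":{"series":{"type":"array"}},"required":["series"]}

```bash
mkdir -p pics
cat > h.py <<'E'
import numpy as np, cv2
from scipy.spatial.transform import Rotation as R
from cell import ctrl, optics, ticket
def cam(n):
    m=optics.camera_model(n); K=np.array([[m['fx'],0,m['cx']],[0,m['fy'],m['cy']],[0,0,1]])
    return K,np.array(m['dist']),np.array(m['xyz']),R.from_quat(m['attitude']).as_matrix()
def ray(n,px):  # px (col,row)
    K,d,c,A=cam(n); u=cv2.undistortPoints(np.array([[px]],float),K,d)[0,0]
    return c,A@np.array([u[0],-u[1],-1.])
def onplane(n,px,z):
    c,r=ray(n,px); return c+r*(z-c[2])/r[2]
def pt(n,thing):
    r=optics.spot_point(n,thing)
    return [((q['location'][1]*640,q['location'][0]*400),round(q['confidence'],2)) for q in r[:2]]
def proj(n,P):
    K,d,c,A=cam(n); p=(np.atleast_2d(P)-c)@A; p=p*[1,-1,-1]
    return cv2.projectPoints(p,np.zeros(3),np.zeros(3),K,d)[0][:,0]
def tri(a,pa,b,pb):
    c1,r1=ray(a,pa);c2,r2=ray(b,pb)
    t=np.linalg.lstsq(np.c_[r1,-r2],c2-c1,rcond=None)[0]
    p,q=c1+t[0]*r1,c2+t[1]*r2; return (p+q)/2,np.linalg.norm(p-q)
E
python3 - <<'E'
from h import *
o=ctrl.get_obs(); print({k:np.round(v,3) for k,v in o.items()})
np.set_printoptions(precision=4,suppress=True)
ims=[]
for n in('side','top'):
    im=optics.capture(n); ims.append(im); print(n,cam(n)[2],cam(n)[3][:,2])
    cv2.imwrite(f'pics/{n}0.png',im[:,:,::-1])
D={}
for t in('tin','tin_heel','lid_middle','lid_flange','catch','pan'):
    for n in('side','top'): D[t,n]=pt(n,t)
    print(t,D[t,'side'],D[t,'top'])
    if D[t,'side'] and D[t,'top']: print('  ',*tri('side',D[t,'side'][0][0],'top',D[t,'top'][0][0]))
for t in ('cutter_ring','cutter_star','tape_roll','peeler','probe_thermometer'):
    p=pt('top',t); print(t,p,onplane('top',p[0][0],0) if p else '')
E
```

```text
{'time': np.float64(0.0), 'q': array([ 1.124,  0.32 ,  1.566, -0.   ,  1.257, -0.02 ]), 'joint_velocities': array([ 0.001,  0.001, -0.001, -0.001,  0.001, -0.   ]), 'joint_torque': array([-1.0000e-03, -4.1246e+01, -2.3197e+01,  7.3000e-02,  4.6000e-02,
       -0.0000e+00]), 'position': array([0.238, 0.523, 0.18 ]), 'tool_rot': array([ 0.212,  0.977, -0.001, -0.   ]), 'contact_force': array([-0.194, -0.009,  0.362]), 'moment': array([ 0.036, -0.011, -0.001]), 'finger_force': np.float64(0.0), 'gripper_width': np.float64(0.091)}
side [ 0.4456 -0.9169  0.5636] [-0.0936 -0.8987  0.4285]
top [ 0.3788 -0.005   0.9908] [-0.1628 -0.008   0.9866]
tin [((305.472, 266.88), 0.95)] [((366.528, 220.52), 0.83)]
   [ 0.5095 -0.1127  0.0109] 0.002104640560687561
tin_heel [((303.68, 264.0), 0.63), ((307.52, 266.0), 0.34)] [((351.29600000000005, 218.00000000000003), 0.75)]
   [ 0.5129 -0.0758 -0.0055] 0.006904957706243653
lid_middle [((307.32800000000003, 243.2), 0.58)] []
lid_flange [((307.32800000000003, 173.2), 0.7)] [((396.8, 204.6), 0.78), ((322.176, 172.32), 0.73)]
   [ 0.512  -0.1447  0.2474] 0.006301405377154309
catch [((302.976, 189.2), 0.96)] [((380.41600000000005, 205.52), 0.56)]
   [ 0.511  -0.1195  0.2038] 0.00589142276857099
pan [((296.192, 243.32), 0.83)] [((320.0, 224.52), 0.65)]
   [0.4978 0.0035 0.0025] 0.0008054989263611126
cutter_ring [] 
cutter_star [((260.79999999999995, 169.4), 0.64)] [0.6385 0.1594 0.    ]
tape_roll [((320.704, 167.6), 0.73)] [0.6458 0.0044 0.    ]
peeler [((274.368, 277.68), 0.58)] [ 0.3633  0.114  -0.    ]
probe_thermometer [((369.024, 271.8), 0.67)] [ 0.3819 -0.12    0.    ]
```

View pics/side0.png

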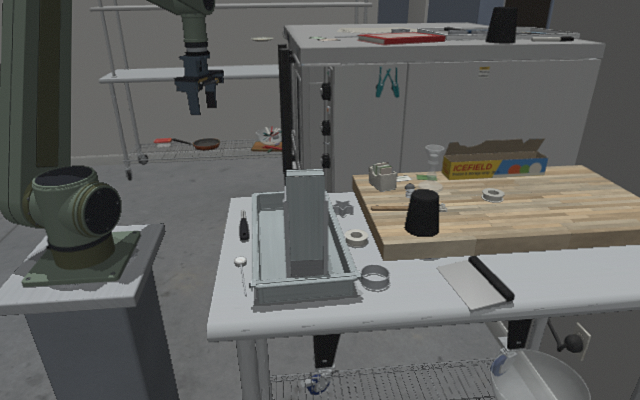

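View pics/top0.png

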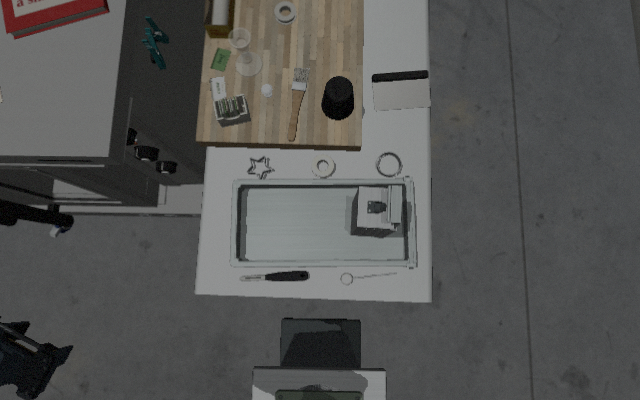

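Side view: the tin stands at about px (305,225), with the drawn-out lid on top facing the camera (-y). Top view: pan spans px (232,180)–(413,267), tin mouth is at about (372,208), and the lid is on its right (-y) side. The triangulated points agree with the given sizes: heel at z≈0, flange at z≈0.247, so the opening is about 48 mm. Next I fit the yaws and compute the first move.

```bash
cat >> h.py <<'E'
def mv(target,zdir=None,xdir=None,pos=None):
    """series shift/turn numbers for a world TCP target, tool x/z directions"""
    o=ctrl.get_obs(); A=R.from_quat(o['tool_rot']).as_matrix()
    p=np.array(o['position']) if pos is None else np.array(pos)
    s=A.T@(np.array(target)-p)/.5; w=np.zeros(3)
    if zdir is not None:
        z=np.array(zdir,float); z/=np.linalg.norm(z); x=np.array(xdir,float); x-=z*(x@z); x/=np.linalg.norm(x)
        w=R.from_matrix(A.T@np.c_[x,np.cross(z,x),z]).as_rotvec()/np.deg2rad(45)
    print('w',np.round(w,3),'d',np.round(s,4)); return w,s
E
python3 - <<'E'
from h import *
from scipy.optimize import minimize
optics.capture('top')
r=optics.outline_of('top','pan'); m=r[0]['pixels'].astype(np.uint8)
c=max(cv2.findContours(m,0,1)[0],key=len)[:,0]
P=np.array([onplane('top',q,.05)[:2] for q in cv2.convexHull(c)[:,0].astype(float)])
print('pan',cv2.minAreaRect((P*1000).astype(np.float32)))
mt=optics.outline_of('top','tin')[0]['pixels'].astype(np.uint8); print(mt.sum())
def mask(v):
    x,y,a,op=v; C,S=np.cos(a),np.sin(a); M=np.zeros((400,640),np.uint8)
    for b in([-.042,.042,-.038,.038,0,.196],[-.036,.036,-.043,-.038,.1,.196+op],[-.036,.036,-.043,-.016,.194+op,.196+op]):
        B=np.array([[i,j,k] for i in b[:2] for j in b[2:4] for k in b[4:]])
        W=np.c_[x+C*B[:,0]-S*B[:,1],y+S*B[:,0]+C*B[:,1],.003+B[:,2]]
        h=cv2.convexHull((proj('top',W)*16).round().astype(np.int32)); cv2.fillConvexPoly(M,h,1,cv2.LINE_8,4)
    return M
def f(v):
    M=mask(v); return 1-(M&mt).sum()/(M|mt).sum()
best=min((minimize(f,[.511,-.113,a,.048],method='Nelder-Mead',options=dict(initial_simplex=np.array([.511,-.113,a,.048])+np.vstack([np.zeros(4),np.diag([.01,.01,.1,.015])]))) for a in(-.1,0,.1)),key=lambda r:r.fun)
print('tin x,y,yaw,open',best.x.round(4),best.fun)
mv([.238,.523,.36]); mv([.30,.0,.36]); mv([.511,-.30,.33])
E
```

```text
pan ((496.76727294921875, -3.8426971435546875), (224.9319305419922, 444.1672058105469), 1.5621458292007446)
2316
tin x,y,yaw,open [ 5.115e-01 -1.136e-01 -5.000e-04  2.960e-02] 0.036073825503355694
w [0. 0. 0.] d [-3.000e-04 -8.000e-04 -3.582e-01]
w [0. 0. 0.] d [-0.5462 -0.9016 -0.3583]
w [0. 0. 0.] d [-1.1787 -1.2731 -0.2984]
```

Call:
servo_tool:
  series: [0,0,0.3,0,0,-0.36,-1,0,0,0.6,0,0,-0.36,-1,0,0,1,0,0,-0.36,-1,0,0,1,0,0,-0.36,-1,0,0,1,-0.65,-0.85,-0.36,-1,0,0,1,-0.65,-0.85,-0.36,-1,0,0,1,-0.65,-0.85,-0.36,-1,0,0,1,-0.65,-0.85,-0.36,-1,0,0,1,-0.65,-0.85,-0.36,-1,0,0,1,-0.65,-0.85,-0.36,-1,0,0,1,-0.65,-0.85,-0.36,-1,0,0,1,-0.65,-0.85,-0.36,-1]

```text
time: 2.1
position: [0.3124, 0.1968, 0.3561]
tool_rot: [0.569, 0.822, 0.0, 0.0]
contact_force: [0.3, -1.0, -0.3]
gripper_width: 0.0138
finger_force: 0.0
```

Run:
```python
from h import *
t=np.deg2rad(30)
mv([.511,-.25,.34],[0,0,-1],[0,1,0])
```

```text
w [ 0.001 -0.     0.458] d [-0.9762  0.0573  0.0322]
```

Call:
servo_tool:
  series: [0,0,0.46,-0.97,0.06,0.03,-1,0,0,0.46,-0.97,0.06,0.03,-1,0,0,0.46,-0.97,0.06,0.03,-1,0,0,0.46,-0.97,0.06,0.03,-1,0,0,0.46,-0.97,0.06,0.03,-1,0,0,0.46,-0.97,0.06,0.03,-1,0,0,0.46,-0.97,0.06,0.03,-1,0,0,0.46,-0.97,0.06,0.03,-1,0,0,0.46,-0.97,0.06,0.03,-1,0,0,0.46,-0.97,0.06,0.03,-1,0,0,0.46,-0.97,0.06,0.03,-1,0,0,0.46,-0.97,0.06,0.03,-1]

```text
time: 3.1
position: [0.5118, -0.2485, 0.3398]
tool_rot: [0.709, 0.705, -0.0, 0.0]
contact_force: [0.1, 0.6, -0.7]
gripper_width: 0.0003
finger_force: 0.0
```

Run:
```python
from h import *
t=np.deg2rad(30)
mv([.511,-.21,.19],[0,np.sin(t),-np.cos(t)],[0,1,0])
```

```text
w [ 0.001  0.667 -0.006] d [ 0.0773 -0.0018  0.2997]
```

Call:
servo_tool:
  series: [0,0.15,0,0,0,0.05,-1,0,0.3,0,0,0,0.12,-1,0,0.45,0,0,0,0.18,-1,0,0.6,0,0.02,0,0.24,-1,0,0.667,0,0.05,0,0.28,-1,0,0.667,0,0.077,0,0.3,-1,0,0.667,0,0.077,0,0.3,-1,0,0.667,0,0.077,0,0.3,-1]

```text
time: 3.77
position: [0.5111, -0.2064, 0.1908]
tool_rot: [0.684, 0.682, 0.183, -0.183]
contact_force: [0.5, 0.2, 0.5]
gripper_width: 0.0005
finger_force: 0.0
```

Run:
```python
from h import *
o=ctrl.get_obs(); p=np.array(o['position']);print(o['contact_force'])
mv(p+[0,.1,0])
im=optics.capture('side'); cv2.imwrite('pics/s1.png',cv2.resize(im[80:320,160:480],(640,480))[:,:,::-1])
```

```text
[0.51860205 0.19203702 0.48678504]
w [0. 0. 0.] d [ 0.1732 -0.0004  0.1001]
```

View pics/s1.png

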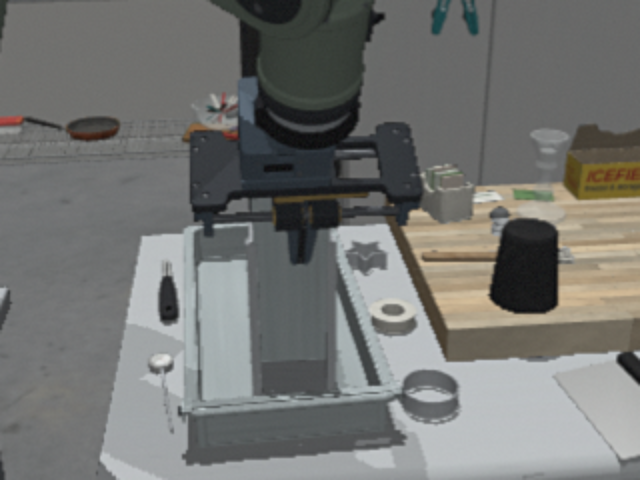

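The fingertips (px ~302,255) are centred on the lid side (px ~295). I'll approach slowly.

Call:
servo_tool:
  series: [0,0,0,0.017,0,0.01,-1,0,0,0,0.035,0,0.02,-1,0,0,0,0.045,0,0.026,-1,0,0,0,0.052,0,0.03,-1,0,0,0,0.057,0,0.033,-1,0,0,0,0.062,0,0.036,-1,0,0,0,0.067,0,0.039,-1,0,0,0,0.072,0,0.042,-1,0,0,0,0.078,0,0.045,-1,0,0,0,0.083,0,0.048,-1,0,0,0,0.088,0,0.051,-1,0,0,0,0.093,0,0.054,-1]

```text
time: 4.82
position: [0.5113, -0.1524, 0.1906]
tool_rot: [0.684, 0.682, 0.183, -0.183]
contact_force: [0.2, -0.4, 0.4]
gripper_width: 0.0004
finger_force: 0.0
```

Call:
servo_tool:
  series: [0,0,0,0.005,0,0.003,-1,0,0,0,0.01,0,0.006,-1,0,0,0,0.016,0,0.009,-1,0,0,0,0.021,0,0.012,-1,0,0,0,0.026,0,0.015,-1,0,0,0,0.031,0,0.018,-1,0,0,0,0.036,0,0.021,-1,0,0,0,0.042,0,0.024,-1,0,0,0,0.047,0,0.027,-1,0,0,0,0.052,0,0.03,-1,0,0,0,0.057,0,0.033,-1,0,0,0,0.062,0,0.036,-1]

```text
time: 5.82
position: [0.5113, -0.1165, 0.1906]
tool_rot: [0.684, 0.682, 0.183, -0.183]
contact_force: [0.1, -0.4, -0.6]
gripper_width: 0.0005
finger_force: 0.4
```

Run:
```python
from h import *
np.set_printoptions(precision=3,suppress=True)
for n in('side','top'):
    im=optics.capture(n)
    if n=='top': cv2.imwrite('pics/t2.png',cv2.resize(im[130:310,200:440],(720,540))[:,:,::-1])
    for t in('tin_heel','lid_flange','catch','tin'): print(n,t,pt(n,t))
```

```text
side tin_heel [((303.296, 262.68), 0.81), ((307.00800000000004, 232.39999999999998), 0.38)]
side lid_flange [((303.10400000000004, 163.79999999999998), 0.56)]
side catch [((301.504, 179.48), 0.88)]
side tin [((304.512, 264.8), 0.68)]
top tin_heel []
top lid_flange [((376.89599999999996, 200.59999999999997), 0.91)]
top catch [((364.22400000000005, 206.0), 0.71)]
top tin [((363.072, 219.20000000000002), 0.92)]
```

View pics/t2.png

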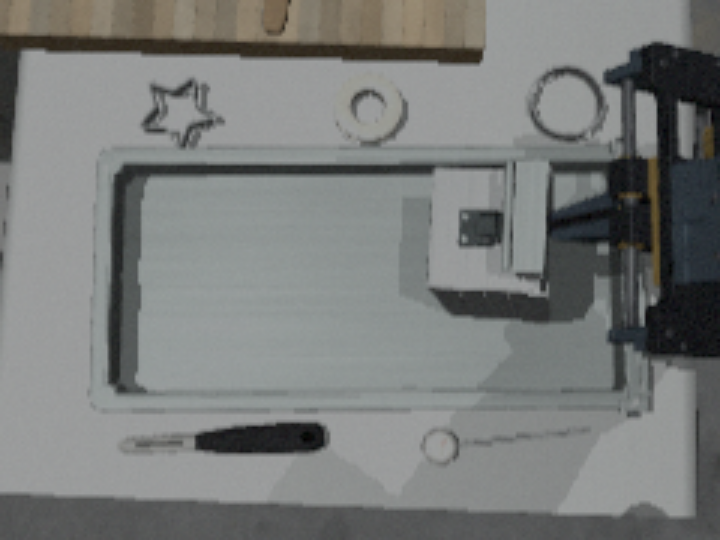

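The tin is tipping: the flange rises in the side view (row 173→164) and moves left in the top view (px ~530,220 of the crop), while the heel stays put. I'll keep going past the balance point.

Call:
servo_tool:
  series: [0,0,0,0.005,0,0.003,-1,0,0,0,0.01,0,0.006,-1,0,0,0,0.014,0,0.008,-1,0,0,0,0.017,0,0.01,-1,0,0,0,0.021,0,0.012,-1,0,0,0,0.024,0,0.014,-1,0,0,0,0.028,0,0.016,-1,0,0,0,0.031,0,0.018,-1,0,0,0,0.035,0,0.02,-1,0,0,0,0.038,0,0.022,-1,0,0,0,0.042,0,0.024,-1,0,0,0,0.045,0,0.026,-1]

```text
time: 7.32
position: [0.5114, -0.0906, 0.1906]
tool_rot: [0.684, 0.682, 0.183, -0.183]
contact_force: [0.1, -1.1, 0.4]
gripper_width: 0.0005
finger_force: 0.2
```

Call:
servo_tool:
  series: [0,0,0,0,0,0,-1,0,0,0,0,0,0,-1,0,0,0,0,0,0,-1]

```text
time: 7.57
position: [0.5114, -0.0909, 0.1905]
tool_rot: [0.684, 0.682, 0.183, -0.183]
contact_force: [-0.4, -0.5, 0.5]
gripper_width: 0.0002
finger_force: 0.1
```

Run:
```python
from h import *
np.set_printoptions(precision=3,suppress=True)
for n in('side','top'):
    im=optics.capture(n)
    if n=='top': cv2.imwrite('pics/t3.png',cv2.resize(im[130:310,200:440],(720,540))[:,:,::-1])
    for t in('tin_heel','lid_flange','lid_middle','catch','tin'): print(n,t,pt(n,t))
```

```text
side tin_heel [((301.88800000000003, 261.52000000000004), 0.97), ((241.024, 277.4), 0.65)]
side lid_flange [((303.68, 263.47999999999996), 0.71), ((305.728, 157.88), 0.55)]
side lid_middle [((303.872, 226.28), 0.97)]
side catch [((301.184, 174.07999999999998), 0.82)]
side tin [((305.59999999999997, 263.72), 0.69), ((356.03200000000004, 244.20000000000002), 0.63)]
top tin_heel []
top lid_flange [((360.576, 200.48), 0.82)]
top lid_middle [((376.0, 212.4), 0.9)]
top catch [((350.784, 202.99999999999997), 0.58)]
top tin [((365.696, 221.4), 0.58)]
```

View pics/t3.png

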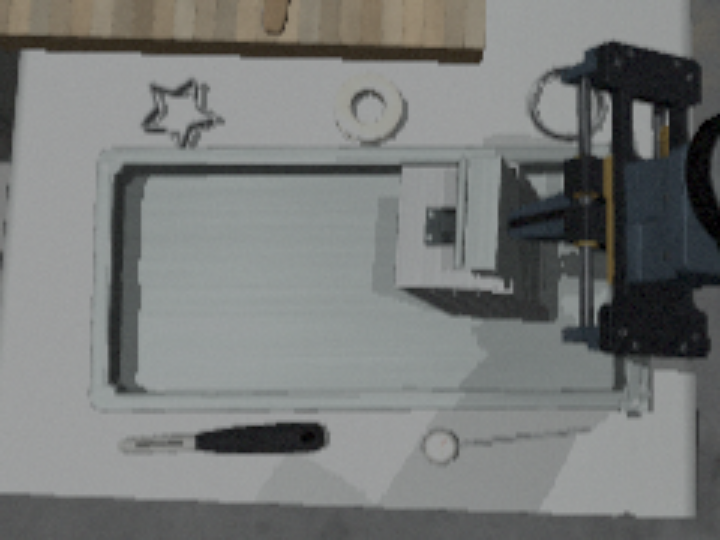

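Still leaning (mouth at crop px ~440,225), heel steady. Continuing.

Call:
servo_tool:
  series: [0,0,0,0.005,0,0.003,-1,0,0,0,0.01,0,0.006,-1,0,0,0,0.014,0,0.008,-1,0,0,0,0.017,0,0.01,-1,0,0,0,0.021,0,0.012,-1,0,0,0,0.024,0,0.014,-1,0,0,0,0.028,0,0.016,-1,0,0,0,0.031,0,0.018,-1,0,0,0,0.035,0,0.02,-1,0,0,0,0.038,0,0.022,-1,0,0,0,0.042,0,0.024,-1,0,0,0,0.045,0,0.026,-1]

```text
time: 9.17
position: [0.5115, -0.0646, 0.1906]
tool_rot: [0.684, 0.682, 0.183, -0.183]
contact_force: [0.1, 0.2, -0.3]
gripper_width: 0.0007
finger_force: 0.0
```

Call:
servo_tool:
  series: [0,0,0,0,0,0,-1,0,0,0,0,0,0,-1,0,0,0,0,0,0,-1,0,0,0,0,0,0,-1,0,0,0,0,0,0,-1]

```text
time: 9.58
position: [0.5115, -0.0649, 0.1906]
tool_rot: [0.684, 0.682, 0.183, -0.183]
contact_force: [-0.0, 0.6, 0.1]
gripper_width: 0.0003
finger_force: 0.0
```

Run:
```python
from h import *
np.set_printoptions(precision=3,suppress=True)
D={}
for n in('side','top'):
    im=optics.capture(n)
    if n=='top': cv2.imwrite('pics/t4.png',cv2.resize(im[130:310,200:440],(720,540))[:,:,::-1])
    for t in('tin_heel','lid_flange','lid_middle','catch'): D[n,t]=pt(n,t); print(n,t,D[n,t])
for t in('tin_heel','lid_flange','lid_middle','catch'):
    if D['side',t] and D['top',t]: print(t,*tri('side',D['side',t][0][0],'top',D['top',t][0][0]))
```

```text
side tin_heel [((302.784, 260.32), 0.59)]
side lid_flange []
side lid_middle [((303.808, 206.07999999999998), 0.81)]
side catch [((299.20000000000005, 203.39999999999998), 0.73), ((244.28799999999998, 225.59999999999997), 0.7)]
top tin_heel [((350.208, 216.6), 0.95), ((248.512, 206.48), 0.56)]
top lid_flange [((250.112, 209.08), 0.86), ((352.0, 218.92000000000002), 0.46)]
top lid_middle [((307.904, 212.8), 0.94), ((321.28, 223.4), 0.26)]
top catch [((264.512, 211.39999999999998), 0.82)]
tin_heel [ 0.513 -0.072  0.003] 0.010906541946556672
lid_middle [0.517 0.031 0.089] 0.007396715595388539
catch [0.52  0.138 0.046] 0.004566994802272186
```

View pics/t4.png

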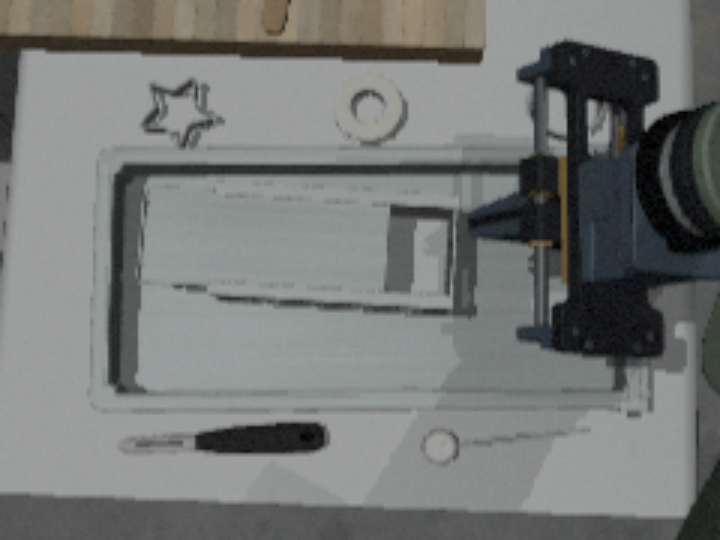

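The tin has fallen onto its base: the closed end is at crop px ~455,255, the lid flange at ~143,232, with a slight yaw. I'll measure it and get clear.

```bash
cat > m.py <<'E'
from h import *
def meas():
    optics.capture('top'); H={}
    for t,z in(('tin_heel',.003),('lid_flange',.070),('catch',.053),('lid_middle',.084)):
        for px,c in pt('top',t): H[t]=H.get(t,[])+[(onplane('top',px,z).round(3),c)]
        print(t,H.get(t))
E
python3 - <<'E'
from m import *
meas()
m=optics.outline_of('top','tin')[0]['pixels']; 
c=max(cv2.findContours(m.astype(np.uint8),0,1)[0],key=len)[:,0]
P=np.array([onplane('top',q,.08)[:2] for q in c.astype(float)])
print('extent y',P[:,1].min(),P[:,1].max(),cv2.minAreaRect((P*1000).astype(np.float32)))
p=ctrl.get_obs()['position']
mv([.511,-.10,.25]); mv([.53,.23,.25],[0,0,-1],[0,1,0])
print(p)
E
```

```text
tin_heel [(array([ 0.514, -0.074,  0.003]), 0.69), (array([0.368, 0.117, 0.003]), 0.41)]
lid_flange [(array([0.527, 0.171, 0.07 ]), 0.6)]
catch [(array([0.533, 0.173, 0.053]), 0.6), (array([0.524, 0.13 , 0.053]), 0.59)]
lid_middle None
extent y -0.07114591186912735 0.17892563283127974 ((517.0171508789062, 54.4208984375), (248.93898010253906, 94.9814453125), 87.33621978759766)
w [0. 0. 0.] d [-0.0015 -0.0008 -0.138 ]
w [ 0.001 -0.667 -0.003] d [0.5701 0.0354 0.1922]
[ 0.51151592 -0.0648335   0.19060339]
```

Call:
servo_tool:
  series: [0,-0.15,0,0.05,0,-0.08,-1,0,-0.3,0,0.13,0,-0.06,-1,0,-0.45,0,0.21,0.01,0,-1,0,-0.6,0,0.28,0.02,0.05,-1,0,-0.667,0,0.36,0.03,0.1,-1,0,-0.667,0,0.44,0.035,0.14,-1,0,-0.667,0,0.51,0.035,0.17,-1,0,-0.667,0,0.57,0.035,0.192,-1,0,-0.667,0,0.57,0.035,0.192,-1,0,-0.667,0,0.57,0.035,0.192,-1]

```text
time: 11.22
position: [0.5296, 0.2334, 0.2501]
tool_rot: [0.706, 0.708, 0.001, -0.0]
contact_force: [0.9, 0.2, 1.1]
gripper_width: 0.0003
finger_force: 0.0
```

Run:
```python
from m import *
print(ctrl.get_obs()['position'])
optics.capture('side');print(pt('side','lid_middle'),pt('side','catch'))
mv([.528,.225,.063],[0,0,-1],[0,1,0])
```

```text
[0.52964864 0.23336284 0.25007794]
[((301.12, 207.52), 0.74)] [((298.11199999999997, 202.0), 0.58)]
w [-0.001  0.001 -0.004] d [-0.0068 -0.0029  0.3736]
```

Call:
servo_tool:
  series: [0,0,0,0,-0.003,0.08,-1,0,0,0,0,-0.003,0.16,-1,0,0,0,0,-0.003,0.24,-1,0,0,0,0,-0.003,0.31,-1,0,0,0,0,-0.003,0.35,-1,0,0,0,0,-0.003,0.373,-1,0,0,0,0,-0.003,0.373,-1,0,0,0,0,-0.003,0.373,-1]

```text
time: 12.03
position: [0.5283, 0.2281, 0.0635]
tool_rot: [0.709, 0.705, -0.001, -0.0]
contact_force: [0.3, 0.3, 0.8]
gripper_width: 0.0005
finger_force: 0.0
```

Run:
```python
from m import *
o=ctrl.get_obs(); print(o['position'],o['contact_force'])
for n in('side','top'):
    im=optics.capture(n)
    if n=='top': a=cv2.resize(im[150:290,210:410],(700,490))
    for t in('lid_flange','tin_heel'): print(n,pt(n,t))
cv2.imwrite('pics/t5.png',a[:,:,::-1])
```

```text
[0.5283493  0.22811572 0.06345613] [0.2822999  0.26879062 0.77930396]
side [((303.872, 194.0), 0.83)]
side [((302.272, 261.12), 0.78)]
top [((248.57600000000002, 206.8), 0.72)]
top [((349.31199999999995, 215.92), 0.59)]
```

View pics/t5.png

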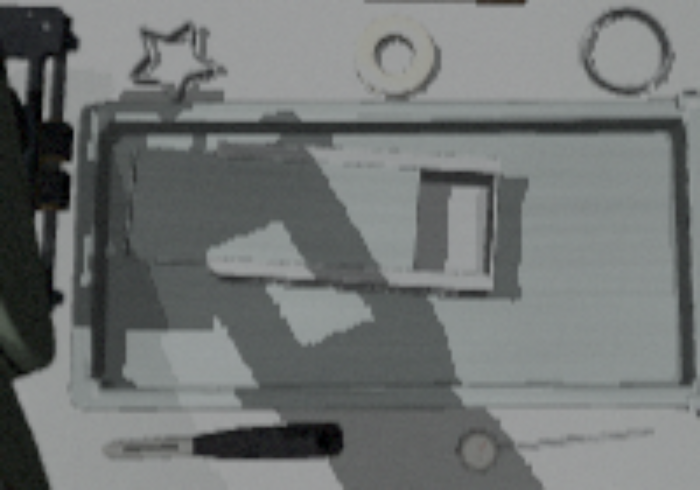

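The picture shows the closed end at crop px ~495,230 and the flange at ~130,205, with the gripper just off it to the left. Now I close the gap and start pushing.

Call:
servo_tool:
  series: [0,0,0,-0.02,0,0,-1,0,0,0,-0.04,0,0,-1,0,0,0,-0.055,0,0,-1,0,0,0,-0.062,0,0,-1,0,0,0,-0.068,0,0,-1,0,0,0,-0.073,0,0,-1,0,0,0,-0.078,0,0,-1,0,0,0,-0.083,0,0,-1,0,0,0,-0.088,0,0,-1,0,0,0,-0.093,0,0,-1,0,0,0,-0.098,0,0,-1,0,0,0,-0.103,0,0,-1]

```text
time: 13.33
position: [0.5282, 0.1783, 0.0636]
tool_rot: [0.708, 0.706, 0.0, -0.0]
contact_force: [1.3, 0.3, -0.5]
gripper_width: 0.0001
finger_force: 0.0
```

Run:
```python
from m import *
o=ctrl.get_obs(); print(o['position'],o['contact_force']); meas()
```

```text
[0.52817019 0.17827889 0.0635746 ] [ 1.32654175  0.33879135 -0.45849329]
tin_heel [(array([ 0.515, -0.078,  0.003]), 0.68)]
lid_flange [(array([0.528, 0.173, 0.07 ]), 0.86), (array([ 0.507, -0.068,  0.07 ]), 0.41)]
catch None
lid_middle [(array([0.514, 0.027, 0.084]), 0.59)]
```

Call:
servo_tool:
  series: [0,0,0,-0.005,0,0,-1,0,0,0,-0.01,0,0,-1,0,0,0,-0.015,0,0,-1,0,0,0,-0.02,0,0,-1,0,0,0,-0.025,0,0,-1,0,0,0,-0.03,0,0,-1,0,0,0,-0.035,0,0,-1,0,0,0,-0.04,0,0,-1,0,0,0,-0.045,0,0,-1,0,0,0,-0.05,0,0,-1,0,0,0,-0.055,0,0,-1,0,0,0,-0.06,0,0,-1]

```text
time: 14.58
position: [0.5281, 0.1482, 0.0636]
tool_rot: [0.708, 0.706, 0.0, -0.0]
contact_force: [-0.1, -0.5, -0.2]
gripper_width: 0.0004
finger_force: 0.0
```

Run:
```python
from m import *
o=ctrl.get_obs(); print(o['position'],o['contact_force']); meas()
```

```text
[0.52810499 0.14817229 0.06358435] [-0.12626523 -0.50384509 -0.2446274 ]
tin_heel [(array([ 0.521, -0.072,  0.003]), 0.64)]
lid_flange [(array([0.521, 0.131, 0.07 ]), 0.67), (array([ 0.379, -0.106,  0.07 ]), 0.54)]
catch [(array([0.523, 0.136, 0.053]), 0.7)]
lid_middle [(array([0.513, 0.021, 0.084]), 0.96)]
```

Run:
```python
from m import *
a=optics.capture('top')[150:290,220:410]; b=optics.capture('side')[150:320,220:390]
for n in('side',):
    for t in('lid_flange','catch','tin_heel'): print(n,t,pt(n,t))
w=optics.capture('wrist')
a=cv2.resize(a,(475,350)); b=cv2.resize(b,(325,325)); w=cv2.resize(w,(400,250))
c=np.zeros((600,800,3),np.uint8); c[:350,:475]=a; c[:325,475:]=b; c[350:,:400]=w
cv2.imwrite('pics/c6.png',c[:,:,::-1])
```

```text
side lid_flange [((300.928, 192.68), 0.85)]
side catch [((300.47999999999996, 204.07999999999998), 0.9)]
side tin_heel [((302.912, 259.52000000000004), 0.76)]
```

View pics/c6.png

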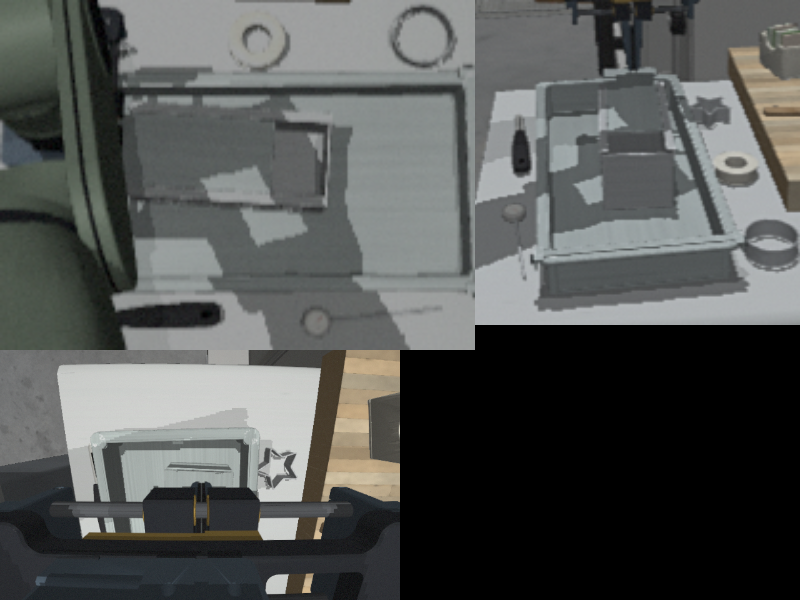

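Run:
```python
from m import *
np.set_printoptions(precision=4,suppress=True)
print(cam('wrist')[2],-cam('wrist')[3][:,2])
for px in((320,182),(264,186),(370,186)): print(px,onplane('wrist',px,.08),onplane('wrist',px,.055))
print('tcp',proj('wrist',ctrl.get_obs()['position']), 'proj flange',proj('wrist',[.527,.174,.08]))
for t in('lid_flange','catch','tin'): print(t,pt('wrist',t),[q['bbox'] for q in optics.spot_in('wrist',t)[:1]])
w=optics.capture('wrist'); cv2.imwrite('pics/w7.png',cv2.resize(w[60:260,180:460],(784,560))[:,:,::-1])
```

```text
[0.5283 0.2166 0.2667] [-0.0008 -0.2374 -0.9714]
(320, 182) [0.527  0.1828 0.08  ] [0.5268 0.1782 0.055 ]
(264, 186) [0.4887 0.1801 0.08  ] [0.4834 0.1752 0.055 ]
(370, 186) [0.5612 0.1799 0.08  ] [0.5656 0.175  0.055 ]
tcp [[321.741  222.1363]] proj flange [[320.0439 194.551 ]]
lid_flange [((317.824, 185.48), 0.89)] [[0.4073, 0.447, 0.5853, 0.6052]]
catch [] [[0.4111, 0.4545, 0.5848, 0.5687]]
tin [] [[0.4062, 0.4485, 0.5831, 0.6055]]
```

View pics/w7.png

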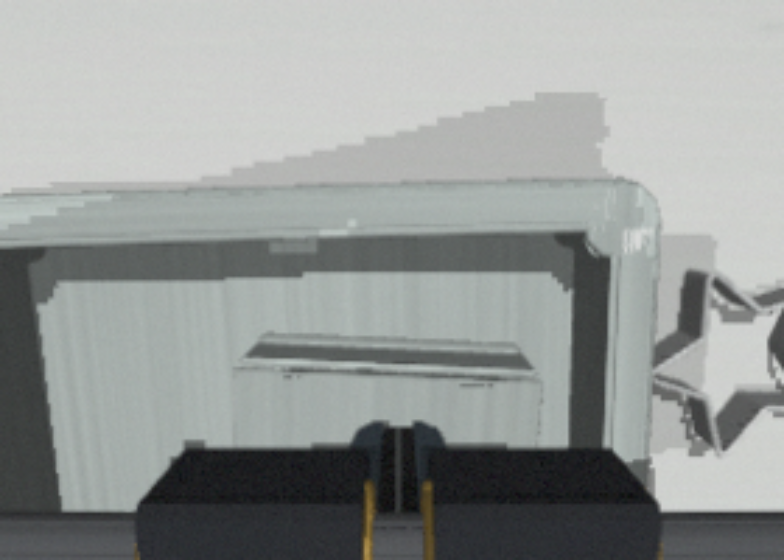

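Run:
```python
from m import *
np.set_printoptions(precision=4,suppress=True)
o=ctrl.get_obs();p=np.array(o['position']);print(p,o['contact_force'],o['time'],o['q'])
print('wrist-top',*tri('wrist',(317.8,185.5),'top',(248.6,206.8)))
print('wrist-side',*tri('wrist',(317.8,185.5),'side',(300.9,192.7)))
print('tcp side',proj('side',p),'tcp+60z',proj('side',p+[0,0,.06]),'flange top c',proj('side',[.527,.174,.084]))
optics.capture('side');m=optics.outline_of('side','tin')[0]['pixels'];r,c=np.nonzero(m);print('tin side bbox',c.min(),c.max(),r.min(),r.max(),[ (k,c[r==k].min(),c[r==k].max()) for k in range(r.min(),r.min()+8)])
optics.capture('wrist');m=optics.outline_of('wrist','tin')[0]['pixels'];r,c=np.nonzero(m);print('wrist',c.min(),c.max(),r.min(),r.max())
for k in range(r.min(),r.max(),8): print(k,np.flatnonzero(np.diff(m[k].astype(int))))
```

```text
[0.5281 0.1484 0.0636] [ 0.0716 -0.1774  0.005 ] 15.4833 [0.253  0.38   1.7948 0.0001 0.9667 0.2556]
wrist-top [0.5276 0.1755 0.0613] 0.005165458158120242
wrist-side [0.5253 0.1762 0.0594] 0.00011833767606538915
tcp side [[302.7506 195.5002]] tcp+60z [[302.3177 175.0036]] flange top c [[301.3934 184.8502]]
tin side bbox 284 324 184 259 [(184, np.int64(296), np.int64(312)), (185, np.int64(289), np.int64(314)), (186, np.int64(287), np.int64(315)), (187, np.int64(287), np.int64(315)), (188, np.int64(287), np.int64(315)), (189, np.int64(287), np.int64(315)), (190, np.int64(287), np.int64(315)), (191, np.int64(287), np.int64(316))]
wrist 263 373 179 241
179 [273 292]
187 [265 366]
195 [262 369]
203 [262 372]
211 [262 310 315 327 332 371]
219 [263 303 320 322 340 370]
227 [320 322]
235 [320 322]
```

Run:
```python
from m import *
np.set_printoptions(linewidth=250)
s=optics.capture('side'); print(s[160:200:2,276:330:2].mean(2).astype(int))
w=optics.capture('wrist'); print(w[196:232:2,290:354:2].mean(2).astype(int))
```

```text
[[109 106 109  77  18  26  25  28  24  30  32  31  35  75  42  41  44  39  59  88  89  88  92  67  28  29  28]
 [107 104 106  75  24  25  29  18 100 144  61  48  66  75  41  48  89  86  90  87  88  89  86  52  25  24  19]
 [106 105 107  77  24  24  23  24 100 158  64  46  43  23  48  47  87  80  88  88  88  90  90  27  21  24  18]
 [107 107 108  94  21  27  25  23  79 156  92  48  43  18  49  46  87  86  90  88  87  91  90  49  17  16  18]
 [108 108 107  95  23  23  25  22  77 149 109  46  45  22  47  47  86  84  90  89  89  88  88  81  53  66  53]
 [108 108 110  90  25  24  27  22  31  38  35  51  43  22  45  43  87  84  89  89  88  89  88  83  71  81  71]
 [107 108 107 100  46  25  23  20  22  28  22  49  48  22  45  43  86  84  88  88  89  88  88  85  69  81  71]
 [108 106 105 107  58  21  28  22  26  20  17  41  51  27  44  41  85  86  89  89  89  88  89  82  66  80  70]
 [107 107 106 106  56  25  23  25  32 123 122  41  47  25  43  63  88  83  88  91  87  89  89  83  66  76  71]
 [105 105 106 106  56  23  22  23  33 130 156 115  45  28  39  64  88  84  89  88  88  88  87  85  67
[... 2779 characters left out ...]
 42  32  31  26  47  48  52  50  45  49  50]
 [ 26  24  35  27  32  30  31  31  31  29  27  34  44  23  14  19  63  30  27  43  44  31  27  28  30  24  29  34  31  26  29  33]
 [ 27  21  19  31  30  30  26  26  26  30  32  41  37  27  13  19  56  24  30  38  42  30  24  33  32  20  25  22  30  25  22  30]
 [ 33  23  30  29  23  24  29  29  34  25  20  39  42  31  23  22  58  28  27  33  43  33  27  30  29  29  29  21  27  29  27  32]
 [ 33  25  31  31  33  29  27  31  28  31  15  29  39  28  19  23  60  25  30  25  47  33  27  26  32  23  26  33  23  20  33  33]
 [ 26  32  35  27  29  24  24  30  21  37  25  40  41  24  24  28  57  20  16  27  46  28  27  30  26  25  32  30  32  28  31  23]]
```

Run:
```python
from m import *
p=np.array([.5111,-.2064,.1908]); z=np.array([0,.5,-.866])
print([proj('side',p-z*d).round(1) for d in (0,.01,.02,.03)])
for y,z in((.148,.0636),(.138,.0636),(.148,.084),(.138,.084),(.138,.082),(.158,.0636)): print(y,z,proj('side',[.528,y,z]).round(1),proj('wrist',[.528,y,z]).round(1))
g=cv2.imread('pics/side0.png')[:,:,::-1]; 
print(proj('side',[.238,.523,.1805]))
print(g[100:122:1,184:220:2].mean(2).astype(int))
```

```text
[array([[308.8, 214.5]]), array([[309. , 211.5]]), array([[309.2, 208.5]]), array([[309.4, 205.5]])]
0.148 0.0636 [[302.7 195.6]] [[321.6 222.7]]
0.138 0.0636 [[303.  197.1]] [[321.7 234.9]]
0.148 0.084 [[302.6 188.7]] [[321.6 232.1]]
0.138 0.084 [[302.9 190.2]] [[321.7 245.4]]
0.138 0.082 [[302.9 190.9]] [[321.7 244.3]]
0.158 0.0636 [[302.4 194. ]] [[321.6 210.2]]
[[205.11898111 120.67876872]]
[[103 105  63  46  45  45  46  45 106 101 104  38  26  27  26  23  73 104]
 [102 105  61  45  47  43  45  43 105 102 105  35  26  21  26  27  45 105]
 [102 105  63  43  47  46  46  45 107 102 105  40  18  24  20  23  44 104]
 [102 105  61  45  46  44  45  47 106 103 105  89  22  23  24  25  49 105]
 [102 102  56  42  47  46  46  36 105 102 103 108  19  26  22  24  48 103]
 [103 105  88  41  46  46  47  30 104 103 101 105  18  24  21  25  46 105]
 [104 104 105  47  46  47  49  33 104 102 102 106  13  21  23  21  47 104]
 [103 102 106  44  46  45  44  38 106 102 102 104  27  32  33  32  50 105]
 [101 104 106  43  45  43  49  44 104 103 103 104  90  93  92  92  91 104]
 [101 103 104  40  45  47  
[... 248 characters left out ...]
103 104 103 102 102 102]
 [103 101 103  54  40  42  42  42  35 105 104 101 103 101 103 104 102 102]
 [103 102 103  88  39  44  45  43  39 104 102 101 102 102 102 102 101 103]
 [103 103 102 104  89  91  91  90  90 103 102 102 104 103 101 102 102 103]
 [104 102 102 103 103 106 105 105 102 104 103 104 103 101 103 102 102 102]
 [102 103 104 102 104 103 103 104 103 101 102 101 102 104 102 104 104 104]
 [102 103 102 101 104 102 102 103 101 102 102 103 103 101 103 101 103 103]
 [102 102 102 103 102 102 103 104 102 104 101 103 104 102 104 101 102 104]
 [102 102 103 102 103 104 103 102 102 102 103 101 103 103 102 102 103 104]
 [103 102 102 103 103 102 101 104 104 103 103 103 102 102 103 103 103 102]]
```

The reported zero force, the wrist view (flange still at y≈0.175, finger passing above the lid) and the side view (finger bottom at row ~188, not 195) all point the same way: the visible finger end sits about 20 mm short of the reported TCP. The fingers passed just over the lid. I'll check `hold_point_z` and touch down gently on the lid to calibrate.

Run:
```python
from m import *
print(ctrl.hold_point_z)
```

```text
-0.0188
```

Call:
servo_tool:
  series: [0,0,0,0,0,0.002,-1,0,0,0,0,0,0.004,-1,0,0,0,0,0,0.004,-1]

```text
time: 16.03
position: [0.5279, 0.1484, 0.0613]
tool_rot: [0.708, 0.706, -0.0, -0.0]
contact_force: [0.2, 0.5, 0.8]
gripper_width: 0.0005
finger_force: 0.0
```

Call:
servo_tool:
  series: [0,0,0,0,0,0.002,-1,0,0,0,0,0,0.004,-1,0,0,0,0,0,0.004,-1]

```text
time: 16.28
position: [0.5279, 0.1484, 0.0593]
tool_rot: [0.708, 0.706, -0.0, -0.0]
contact_force: [-0.5, 0.4, -0.1]
gripper_width: 0.0001
finger_force: 0.0
```

Call:
servo_tool:
  series: [0,0,0,0,0,0.002,-1,0,0,0,0,0,0.004,-1,0,0,0,0,0,0.004,-1]

```text
time: 16.53
position: [0.5279, 0.1484, 0.0573]
tool_rot: [0.708, 0.706, -0.0, -0.0]
contact_force: [-0.6, 0.3, 0.3]
gripper_width: 0.0003
finger_force: 0.0
```

Call:
servo_tool:
  series: [0,0,0,0,0,0.002,-1,0,0,0,0,0,0.004,-1,0,0,0,0,0,0.004,-1]

```text
time: 16.78
position: [0.5279, 0.1484, 0.0553]
tool_rot: [0.708, 0.706, -0.0, -0.0]
contact_force: [-0.5, 0.5, 0.1]
gripper_width: 0.0004
finger_force: 0.0
```

Call:
servo_tool:
  series: [0,0,0,0,0,0.002,-1,0,0,0,0,0,0.004,-1,0,0,0,0,0,0.004,-1]

```text
time: 17.03
position: [0.5279, 0.1484, 0.0533]
tool_rot: [0.708, 0.706, -0.0, -0.0]
contact_force: [0.6, -0.3, 0.0]
gripper_width: 0.0008
finger_force: 0.0
```

Run:
```python
from m import *
np.set_printoptions(linewidth=250)
o=ctrl.get_obs();print(o['contact_force'])
s=optics.capture('side'); print(s[174:198,294:312].mean(2).astype(int))
print(proj('side',[.528,.148,.084]))
```

```text
[ 0.58131065 -0.33426341  0.04367351]
[[ 20  18  21  34  47  47  50  37  24  32  43  47  42  63  87  86  85  88]
 [ 45  43  46  45  44  47  45  37  25  30  43  46  46  58  88  85  84  88]
 [123 123 121 107  49  46  46  40  23  30  45  48  46  58  86  86  85  89]
 [143 156 158 135  53  44  45  37  21  30  41  47  40  57  86  86  84  87]
 [131 157 157 136  49  42  47  40  25  26  42  49  43  57  85  86  85  87]
 [127 155 156 135  47  40  47  40  22  29  37  49  63  85  87  86  84  90]
 [117 156 157 132  56  41  44  38  27  28  42  48  65  87  86  84  84  89]
 [111 156 156 154 132  60  42  37  24  26  36  44  65  87  87  84  85  89]
 [105 153 155 157 137  59  44  36  22  30  41  49  64  87  88  84  83  88]
 [ 82 126 153 155 137  61  42  40  27  28  40  48  65  88  86  82  83  86]
 [ 73 118 153 154 132  54  45  42  22  28  39  48  62  84  87  86  83  90]
 [ 79 119 151 139  93  46  44  38  29  28  42  49  73 100 112 133 134 136]
 [138 152 148 147 130  82  49  41  22  29  38  53  95 138 143 144 144 143]
 [144 146 144 147 133  86  47  41  24  26  35  49  63  83  84  82  80  81]
 [ 84  80  83  85  79  56  48  41  22  25  40  50  58  69  68  68  69  66]
 [ 67  66  68  68  71  65  52  43  24  28  37  53  64  70  70  68  69  68]
 [ 69  71  71  73  72  67  60  52  47  46  48  60  69  70  69  72  69  72]
 [ 70  71  72  72  74  71  72  71  72  71  72  72  71  70  70  70  67  68]
 [ 71  71  71  72  71  73  73  72  71  71  72  70  70  70  71  68  69  69]
 [ 73  71  70  71  71  71  71  71  71  72  71  70  69  69  67  71  69  69]
 [ 72  70  70  72  70  71  70  71  69  69  71  71  69  69  68  70  69  69]
 [ 69  70  69  72  72  72  72  71  71  79  93  93  93  92  91  91  93  91]
 [ 72  71  80  93  97  94  94  91  92  93  95  95  95  93  93  92  93  94]
 [ 94  92  94  97  98  96  96  94  93  94  95  94  93  93  92  94  93  91]]
[[302.57065811 188.68867511]]
```

Call:
servo_tool:
  series: [0,0,0,0,0,0.002,-1,0,0,0,0,0,0.002,-1,0,0,0,0,0,0.002,-1]

```text
time: 17.33
position: [0.528, 0.1484, 0.0525]
tool_rot: [0.708, 0.706, -0.0, -0.0]
contact_force: [0.4, -0.2, 0.4]
gripper_width: 0.0003
finger_force: 0.0
```

Call:
servo_tool:
  series: [0,0,0,0,0,0.002,-1,0,0,0,0,0,0.002,-1,0,0,0,0,0,0.002,-1]

```text
time: 17.58
position: [0.5281, 0.1484, 0.0515]
tool_rot: [0.708, 0.706, -0.0, -0.0]
contact_force: [-0.8, 0.6, 0.7]
gripper_width: 0.0001
finger_force: 0.0
```

Call:
servo_tool:
  series: [0,0,0,0,0,0.002,-1,0,0,0,0,0,0.002,-1,0,0,0,0,0,0.002,-1]

```text
time: 17.83
position: [0.528, 0.1484, 0.0505]
tool_rot: [0.708, 0.706, -0.0, -0.0]
contact_force: [-0.0, 0.5, 0.3]
gripper_width: 0.0006
finger_force: 0.0
```

Call:
servo_tool:
  series: [0,0,0,0,0,0.002,-1,0,0,0,0,0,0.002,-1,0,0,0,0,0,0.002,-1]

```text
time: 18.08
position: [0.5281, 0.1484, 0.0495]
tool_rot: [0.708, 0.706, 0.0, -0.0]
contact_force: [-0.2, -0.3, -0.1]
gripper_width: 0.0007
finger_force: 0.0
```

Call:
servo_tool:
  series: [0,0,0,0,0,0.002,-1,0,0,0,0,0,0.002,-1,0,0,0,0,0,0.002,-1]

```text
time: 18.33
position: [0.5282, 0.1485, 0.0493]
tool_rot: [0.708, 0.706, 0.0, 0.0]
contact_force: [-1.3, -1.8, 5.1]
gripper_width: 0.0004
finger_force: 2.4
```

Call:
servo_tool:
  series: [0,0,0,0,0,0.002,-1,0,0,0,0,0,0.002,-1,0,0,0,0,0,0.002,-1]

```text
time: 18.58
position: [0.5283, 0.1485, 0.0491]
tool_rot: [0.708, 0.706, 0.0, 0.0]
contact_force: [-3.1, -0.9, 10.7]
gripper_width: 0.0007
finger_force: 5.2
```

Call:
servo_tool:
  series: [0,0,0,0,0,0.002,-1,0,0,0,0,0,0.002,-1,0,0,0,0,0,0.002,-1]

```text
time: 18.83
position: [0.5284, 0.1487, 0.0489]
tool_rot: [0.708, 0.706, 0.001, 0.0]
contact_force: [-4.0, -1.2, 15.1]
gripper_width: 0.0007
finger_force: 7.5
```

Run:
```python
from m import *
np.set_printoptions(linewidth=250)
o=ctrl.get_obs();print(o['contact_force'],o['position'])
s=optics.capture('side'); print(s[184:198,294:312].mean(2).astype(int))
```

```text
[-4.04528534 -1.20603115 15.09575882] [0.52838289 0.14873216 0.0489342 ]
[[ 75 117 152 153 134  53  44  42  25  27  40  48  65  84  85  85  86  88]
 [ 77 117 154 156 133  57  44  45  22  26  35  49  60  83  96 112 133 132]
 [128 140 157 150 130  65  44  43  23  25  38  49  78 120 141 143 143 142]
 [141 143 147 146 129  61  46  44  26  24  36  49  55  72  85  84  84 107]
 [ 84  82  82  83  76  52  46  43  21  27  41  49  58  68  69  68  66  71]
 [ 65  67  71  69  66  56  46  44  22  29  37  47  57  70  69  70  68  70]
 [ 75  71  70  73  73  66  48  41  30  31  40  46  58  71  71  71  70  68]
 [ 69  70  74  72  72  67  53  42  37  39  46  53  61  70  68  70  70  71]
 [ 68  69  71  70  75  73  68  65  70  70  71  72  68  70  68  69  68  68]
 [ 71  71  70  71  71  73  71  72  72  72  72  68  69  68  67  69  68  67]
 [ 70  70  73  71  70  71  71  70  69  71  71  72  70  71  69  70  71  71]
 [ 69  71  70  72  72  72  70  70  71  80  93  93  92  91  91  91  91  90]
 [ 69  70  80  94  95  94  95  93  93  93  95  96  95  94  93  92  93  92]
 [ 93  92  96  97  97  95  95  94  93  92  93  93  93  93  93  91  92  90]]
```

Contact at TCP z = 0.0494 on the lid top (0.084), so the real finger end is 34.6 mm above the reported TCP. I lift, go back beyond the flange, and come down with the finger end at about 0.062.

Call:
servo_tool:
  series: [0,0,0,0,0,-0.02,-1,0,0,0,0,0,-0.05,-1,0,0,0,0.04,0,-0.05,-1,0,0,0,0.08,0,-0.05,-1,0,0,0,0.12,0,-0.05,-1,0,0,0,0.152,0,-0.05,-1,0,0,0,0.152,0,-0.03,-1,0,0,0,0.152,0,0,-1,0,0,0,0.152,0,0.025,-1,0,0,0,0.152,0,0.037,-1,0,0,0,0.152,0,0.037,-1]

```text
time: 19.8
position: [0.5269, 0.2233, 0.0262]
tool_rot: [0.708, 0.706, -0.002, -0.001]
contact_force: [1.0, 0.5, 0.2]
gripper_width: 0.0006
finger_force: 0.0
```

Run:
```python
from m import *
o=ctrl.get_obs();p=np.array(o['position']);print(p,o['contact_force'])
optics.capture('wrist'); print(pt('wrist','lid_flange'))
for px,c in pt('wrist','lid_flange'): print(onplane('wrist',px,.07))
meas()
```

```text
[0.5269027  0.22330151 0.0261779 ] [0.97742292 0.52313556 0.20945289]
[]
tin_heel [(array([ 0.522, -0.075,  0.003]), 0.67), (array([0.369, 0.114, 0.003]), 0.16)]
lid_flange [(array([0.524, 0.177, 0.07 ]), 0.95)]
catch [(array([0.519, 0.025, 0.053]), 0.3)]
lid_middle None
```

Call:
servo_tool:
  series: [0,0,0,-0.02,0,-0.002,-1,0,0,0,-0.04,0,-0.003,-1,0,0,0,-0.05,0,-0.003,-1,0,0,0,-0.054,0,-0.003,-1,0,0,0,-0.058,0,-0.003,-1,0,0,0,-0.062,0,-0.003,-1,0,0,0,-0.066,0,-0.003,-1,0,0,0,-0.07,0,-0.003,-1,0,0,0,-0.074,0,-0.003,-1,0,0,0,-0.078,0,-0.003,-1,0,0,0,-0.082,0,-0.003,-1,0,0,0,-0.086,0,-0.003,-1]

```text
time: 21.2
position: [0.5283, 0.1815, 0.0296]
tool_rot: [0.708, 0.706, 0.0, -0.0]
contact_force: [-0.3, 3.2, 0.4]
gripper_width: 0.0003
finger_force: 1.7
```

Call:
servo_tool:
  series: [0,0,0,-0.005,0,0.001,-1,0,0,0,-0.01,0,0.002,-1,0,0,0,-0.015,0,0.002,-1,0,0,0,-0.02,0,0.002,-1,0,0,0,-0.025,0,0.002,-1,0,0,0,-0.03,0,0.002,-1,0,0,0,-0.035,0,0.002,-1,0,0,0,-0.04,0,0.002,-1,0,0,0,-0.045,0,0.002,-1,0,0,0,-0.05,0,0.002,-1,0,0,0,-0.055,0,0.002,-1,0,0,0,-0.06,0,0.002,-1]

```text
time: 22.2
position: [0.5286, 0.1517, 0.0291]
tool_rot: [0.708, 0.706, 0.001, 0.0]
contact_force: [-0.1, 5.2, 4.3]
gripper_width: 0.001
finger_force: 2.7
```

Run:
```python
from m import *
o=ctrl.get_obs();p=np.array(o['position']);print(p,o['contact_force'])
meas()
m=optics.outline_of('top','tin')[0]['pixels']; 
c=max(cv2.findContours(m.astype(np.uint8),0,1)[0],key=len)[:,0]
P=np.array([onplane('top',q,.08)[:2] for q in c.astype(float)])
print('extent y',P[:,1].min(),P[:,1].max(),cv2.minAreaRect((P*1000).astype(np.float32)))
```

```text
[0.52861596 0.15171556 0.02913317] [-0.08905347  5.20126924  4.27516215]
tin_heel [(array([ 0.52 , -0.121,  0.003]), 0.88)]
lid_flange [(array([0.522, 0.132, 0.07 ]), 0.6)]
catch [(array([0.525, 0.097, 0.053]), 0.88)]
lid_middle [(array([ 0.516, -0.009,  0.084]), 0.89)]
extent y -0.1132947331261628 0.12119983555433507 ((516.8038330078125, 4.000511169433594), (236.4989471435547, 94.7735595703125), 87.25493621826172)
```

Call:
servo_tool:
  series: [0,0,0,-0.005,0,-0.001,-1,0,0,0,-0.01,0,-0.002,-1,0,0,0,-0.015,0,-0.002,-1,0,0,0,-0.02,0,-0.002,-1,0,0,0,-0.025,0,-0.002,-1,0,0,0,-0.03,0,-0.002,-1,0,0,0,-0.035,0,-0.002,-1,0,0,0,-0.04,0,-0.002,-1,0,0,0,-0.045,0,-0.002,-1,0,0,0,-0.05,0,-0.002,-1,0,0,0,-0.055,0,-0.002,-1,0,0,0,-0.06,0,-0.002,-1]

```text
time: 23.5
position: [0.528, 0.1212, 0.0295]
tool_rot: [0.708, 0.706, 0.0, -0.0]
contact_force: [-0.9, 3.0, -2.2]
gripper_width: 0.0005
finger_force: 1.1
```

Call:
servo_tool:
  series: [0,0,0,-0.005,0,0,-1,0,0,0,-0.01,0,0,-1,0,0,0,-0.015,0,0,-1,0,0,0,-0.02,0,0,-1,0,0,0,-0.025,0,0,-1,0,0,0,-0.03,0,0,-1,0,0,0,-0.035,0,0,-1,0,0,0,-0.04,0,0,-1,0,0,0,-0.045,0,0,-1,0,0,0,-0.05,0,0,-1,0,0,0,-0.055,0,0,-1,0,0,0,-0.06,0,0,-1]

```text
time: 24.5
position: [0.5279, 0.0912, 0.0296]
tool_rot: [0.708, 0.706, 0.0, -0.0]
contact_force: [-0.6, 2.2, -2.2]
gripper_width: 0.0002
finger_force: 1.1
```

Run:
```python
from m import *
o=ctrl.get_obs();p=np.array(o['position']);print(p,o['contact_force'])
meas()
m=optics.outline_of('top','tin')[0]['pixels']; 
c=max(cv2.findContours(m.astype(np.uint8),0,1)[0],key=len)[:,0]
P=np.array([onplane('top',q,.08)[:2] for q in c.astype(float)])
print('extent y',P[:,1].min(),P[:,1].max(),cv2.minAreaRect((P*1000).astype(np.float32)))
```

```text
[0.52793332 0.09118458 0.02955697] [-0.57985259  2.22197142 -2.23493191]
tin_heel [(array([ 0.523, -0.174,  0.003]), 0.66), (array([ 0.528, -0.081,  0.003]), 0.39)]
lid_flange [(array([0.521, 0.067, 0.07 ]), 0.89)]
catch [(array([0.518, 0.037, 0.053]), 0.73)]
lid_middle [(array([ 0.52 , -0.07 ,  0.084]), 0.65)]
extent y -0.17430907130499046 0.044105335523882454 ((516.3414306640625, -63.60906219482422), (218.63890075683594, 95.13150787353516), 87.61793518066406)
```

Call:
servo_tool:
  series: [0,0,0,-0.003,0,0,-1,0,0,0,-0.006,0,0,-1,0,0,0,-0.009,0,0,-1,0,0,0,-0.012,0,0,-1,0,0,0,-0.015,0,0,-1,0,0,0,-0.018,0,0,-1,0,0,0,-0.021,0,0,-1,0,0,0,-0.024,0,0,-1,0,0,0,-0.027,0,0,-1,0,0,0,-0.03,0,0,-1,0,0,0,-0.033,0,0,-1,0,0,0,-0.036,0,0,-1]

```text
time: 25.8
position: [0.528, 0.0734, 0.0297]
tool_rot: [0.708, 0.706, 0.0, -0.0]
contact_force: [0.7, 2.8, 2.1]
gripper_width: 0.0006
finger_force: 2.2
```

Call:
servo_tool:
  series: [0,0,0,-0.003,0,0,-1,0,0,0,-0.006,0,0,-1,0,0,0,-0.009,0,0,-1,0,0,0,-0.012,0,0,-1,0,0,0,-0.015,0,0,-1,0,0,0,-0.018,0,0,-1,0,0,0,-0.021,0,0,-1,0,0,0,-0.024,0,0,-1]

```text
time: 26.47
position: [0.5279, 0.0616, 0.0296]
tool_rot: [0.708, 0.706, 0.0, -0.0]
contact_force: [-0.8, 6.2, 3.2]
gripper_width: 0.0005
finger_force: 3.3
```

```bash
cat >> m.py <<'E'
def ext():
    m=optics.outline_of('top','tin')[0]['pixels']
    c=max(cv2.findContours(m.astype(np.uint8),0,1)[0],key=len)[:,0]
    P=np.array([onplane('top',q,.08)[:2] for q in c.astype(float)])
    print('extent y',P[:,1].min(),P[:,1].max(),cv2.minAreaRect((P*1000).astype(np.float32)))
E
python3 - <<'E'
from m import *
meas(); ext()
E
```

```text
tin_heel None
lid_flange None
catch [(array([0.525, 0.001, 0.053]), 0.64)]
lid_middle [(array([ 0.512, -0.108,  0.084]), 0.72), (array([ 0.505, -0.195,  0.084]), 0.63)]
extent y -0.20252275714095339 0.001707430684141832 ((516.1552734375, -98.93643188476562), (204.1872100830078, 94.96723175048828), 87.61860656738281)
```

Call:
servo_tool:
  series: [0,0,0,-0.004,0,0,-1,0,0,0,-0.008,0,0,-1,0,0,0,-0.012,0,0,-1,0,0,0,-0.016,0,0,-1,0,0,0,-0.02,0,0,-1,0,0,0,-0.024,0,0,-1,0,0,0,-0.028,0,0,-1,0,0,0,-0.032,0,0,-1]

```text
time: 27.43
position: [0.5272, 0.0459, 0.0296]
tool_rot: [0.708, 0.706, -0.0, -0.001]
contact_force: [-1.0, 6.2, 4.0]
gripper_width: 0.0003
finger_force: 3.4
```

Call:
servo_tool:
  series: [0,0,0,-0.003,0,0,-1,0,0,0,-0.006,0,0,-1,0,0,0,-0.009,0,0,-1,0,0,0,-0.012,0,0,-1,0,0,0,-0.015,0,0,-1,0,0,0,-0.018,0,0,-1]

```text
time: 27.93
position: [0.5268, 0.0369, 0.0295]
tool_rot: [0.708, 0.706, -0.0, -0.001]
contact_force: [-1.6, 7.1, 4.8]
gripper_width: 0.0004
finger_force: 3.3
```

Run:
```python
from m import *
print(ctrl.get_obs()['contact_force'],ctrl.get_obs()['position']);meas(); ext()
optics.capture('wrist'); print(pt('wrist','lid_flange'),pt('wrist','catch'))
```

```text
[-1.63762317  7.13705135  4.78933246] [0.52682992 0.03689155 0.02954167]
tin_heel [(array([ 0.53 , -0.204,  0.003]), 0.89), (array([0.636, 0.154, 0.003]), 0.31)]
lid_flange [(array([0.516, 0.016, 0.07 ]), 0.85)]
catch [(array([0.522, 0.001, 0.053]), 0.61)]
lid_middle [(array([ 0.518, -0.106,  0.084]), 0.84)]
extent y -0.20487176954160463 -0.03812397030383744 ((514.4458618164062, -120.1539306640625), (166.89193725585938, 98.65564727783203), 88.20760345458984)
[] []
```

Call:
servo_tool:
  series: [0,0,0,-0.003,-0.001,-0.001,-1,0,0,0,-0.006,-0.002,-0.002,-1,0,0,0,-0.009,-0.002,-0.002,-1,0,0,0,-0.012,-0.002,-0.002,-1,0,0,0,-0.015,-0.002,-0.002,-1,0,0,0,-0.018,-0.002,-0.002,-1,0,0,0,-0.021,-0.002,-0.002,-1]

```text
time: 28.97
position: [0.525, 0.0264, 0.0297]
tool_rot: [0.708, 0.706, -0.001, -0.002]
contact_force: [0.0, 7.2, 0.5]
gripper_width: 0.0005
finger_force: 3.3
```

Call:
servo_tool:
  series: [0,0,0,-0.002,0,0,-1,0,0,0,-0.004,0,0,-1,0,0,0,-0.006,0,0,-1]

```text
time: 29.22
position: [0.5249, 0.0234, 0.0297]
tool_rot: [0.708, 0.706, -0.001, -0.002]
contact_force: [-1.5, 6.3, -0.7]
gripper_width: 0.0002
finger_force: 3.3
```

Call:
servo_tool:
  series: [0,0,0,-0.002,0,0,-1,0,0,0,-0.004,0,0,-1,0,0,0,-0.006,0,0,-1]

```text
time: 29.47
position: [0.525, 0.0222, 0.0299]
tool_rot: [0.709, 0.705, 0.0, -0.003]
contact_force: [-2.7, 13.3, 2.4]
gripper_width: 0.0003
finger_force: 6.7
```

Call:
servo_tool:
  series: [0,0,0,-0.001,0,0,-1,0,0,0,-0.001,0,0,-1]

```text
time: 29.63
position: [0.5249, 0.0217, 0.0299]
tool_rot: [0.709, 0.705, 0.0, -0.003]
contact_force: [-2.6, 12.9, 1.4]
gripper_width: 0.0004
finger_force: 6.2
```

Run:
```python
from m import *
print(ctrl.get_obs()['contact_force'],ctrl.get_obs()['position']);meas(); ext()
a=optics.capture('side')
for t in ('lid_flange','catch','lid_middle'): print(pt('side',t))
```

```text
[-2.58932189 12.91166005  1.35815592] [0.5249211  0.02165896 0.02991758]
tin_heel [(array([ 0.521, -0.203,  0.003]), 0.59)]
lid_flange [(array([0.525, 0.001, 0.07 ]), 0.79)]
catch [(array([0.521, 0.004, 0.053]), 0.88)]
lid_middle [(array([ 0.509, -0.187,  0.084]), 0.68), (array([ 0.517, -0.108,  0.084]), 0.62)]
extent y -0.20487176954160463 -0.06631080776090749 ((514.2186889648438, -134.03652954101562), (138.8454132080078, 95.01566314697266), 87.99396514892578)
[((305.408, 219.4), 0.8)]
[((303.68, 224.6), 0.57)]
[((305.79200000000003, 237.08), 0.66)]
```

Call:
servo_tool:
  series: [0,0,0,-0.001,0,0,-1,0,0,0,-0.002,0,0,-1,0,0,0,-0.002,0,0,-1]

```text
time: 30.38
position: [0.5249, 0.0204, 0.0299]
tool_rot: [0.709, 0.706, -0.0, -0.003]
contact_force: [-2.0, 11.1, 1.6]
gripper_width: 0.0003
finger_force: 5.7
```

Call:
servo_tool:
  series: [0,0,0,-0.001,0,0,-1,0,0,0,-0.002,0,0,-1,0,0,0,-0.002,0,0,-1]

```text
time: 30.63
position: [0.5248, 0.0189, 0.0299]
tool_rot: [0.709, 0.706, -0.0, -0.002]
contact_force: [-2.5, 8.5, 1.9]
gripper_width: 0.0007
finger_force: 4.8
```

Call:
servo_tool:
  series: [0,0,0,-0.001,0,0,-1,0,0,0,-0.002,0,0,-1,0,0,0,-0.002,0,0,-1]

```text
time: 30.88
position: [0.5247, 0.0174, 0.0299]
tool_rot: [0.708, 0.706, -0.001, -0.002]
contact_force: [-2.8, 7.3, 1.8]
gripper_width: 0.0005
finger_force: 3.9
```

Call:
servo_tool:
  series: [0,0,0,-0.002,0,0,-1,0,0,0,-0.004,0,0,-1,0,0,0,-0.004,0,0,-1]

```text
time: 31.13
position: [0.5246, 0.0144, 0.0299]
tool_rot: [0.708, 0.706, -0.001, -0.002]
contact_force: [-2.0, 5.5, 1.1]
gripper_width: 0.0008
finger_force: 2.1
```

Call:
servo_tool:
  series: [0,0,0,-0.002,0,0,-1,0,0,0,-0.003,0,0,-1,0,0,0,-0.003,0,0,-1]

```text
time: 31.38
position: [0.5257, 0.0123, 0.0299]
tool_rot: [0.708, 0.706, -0.001, -0.0]
contact_force: [-0.4, 1.8, -0.4]
gripper_width: -0.0002
finger_force: 0.9
```

Call:
servo_tool:
  series: [0,0,0,-0.002,0,0,-1,0,0,0,-0.003,0,0,-1,0,0,0,-0.003,0,0,-1]

```text
time: 31.63
position: [0.5264, 0.0115, 0.0302]
tool_rot: [0.708, 0.706, -0.0, -0.0]
contact_force: [-1.4, 3.8, -1.7]
gripper_width: 0.0002
finger_force: 1.9
```

Force fell to 1.8 N and is now climbing. I'll check that this is the stop.

Call:
servo_tool:
  series: [0,0,0,-0.002,0,0,-1,0,0,0,-0.002,0,0,-1]

```text
time: 31.8
position: [0.5265, 0.0114, 0.0304]
tool_rot: [0.708, 0.706, 0.001, -0.001]
contact_force: [-1.8, 6.6, -1.8]
gripper_width: 0.0005
finger_force: 3.5
```

Call:
servo_tool:
  series: [0,0,0,-0.001,0,0,-1,0,0,0,-0.001,0,0,-1]

```text
time: 31.97
position: [0.5265, 0.0114, 0.0305]
tool_rot: [0.709, 0.706, 0.001, -0.001]
contact_force: [-1.6, 8.8, -0.8]
gripper_width: 0.0006
finger_force: 4.2
```

Call:
servo_tool:
  series: [0,0,0,-0.001,0,0,-1,0,0,0,-0.001,0,0,-1,0,0,0,-0.001,0,0,-1]

```text
time: 32.22
position: [0.5265, 0.0114, 0.0305]
tool_rot: [0.709, 0.706, 0.001, -0.001]
contact_force: [-1.6, 10.7, 0.2]
gripper_width: 0.0005
finger_force: 5.0
```

Call:
servo_tool:
  series: [0,0,0,0.006,0,0,-1,0,0,0,0.03,0,0,-1,0,0,0,0.08,0,0,-1,0,0,0,0.12,0,-0.08,-1,0,0,0,0.12,0,-0.16,-1,0,0,0,0.2,0,-0.24,-1,0,0,0,0.28,0,-0.32,-1,0,0,0,0.36,0,-0.32,-1,0,0,0,0.44,0,-0.32,-1,0,0,0,0.44,0,-0.32,-1,0,0,0,0.44,0,-0.32,-1]

```text
time: 33.13
position: [0.5282, 0.234, 0.1918]
tool_rot: [0.706, 0.708, 0.002, 0.001]
contact_force: [-0.6, -1.3, -0.2]
gripper_width: 0.0006
finger_force: 0.0
```

Run:
```python
from m import *
meas(); ext(); a=optics.capture('top')[150:290,220:410]; b=optics.capture('side')[150:320,220:390]
c=np.zeros((400,800,3),np.uint8); c[:295,:400]=cv2.resize(a,(400,295)); c[:400,400:]=cv2.resize(b,(400,400))
cv2.imwrite('pics/end.png',c[:,:,::-1])
for t in ('lid_flange','catch','tin_heel','lid_middle'): print(pt('side',t))
```

```text
tin_heel [(array([ 0.514, -0.205,  0.003]), 0.25)]
lid_flange [(array([ 0.506, -0.195,  0.07 ]), 0.61), (array([ 0.526, -0.009,  0.07 ]), 0.56)]
catch [(array([0.52 , 0.   , 0.053]), 0.7)]
lid_middle [(array([ 0.516, -0.106,  0.084]), 0.8)]
extent y -0.20722086598032372 0.0011958326253542042 ((515.6216430664062, -102.38790130615234), (207.55465698242188, 96.47584533691406), 88.55464935302734)
[((307.2, 220.32), 0.58)]
[((304.384, 222.2), 0.7), ((344.19199999999995, 212.4), 0.41)]
[]
[((310.208, 235.6), 0.93)]
```

View pics/end.png

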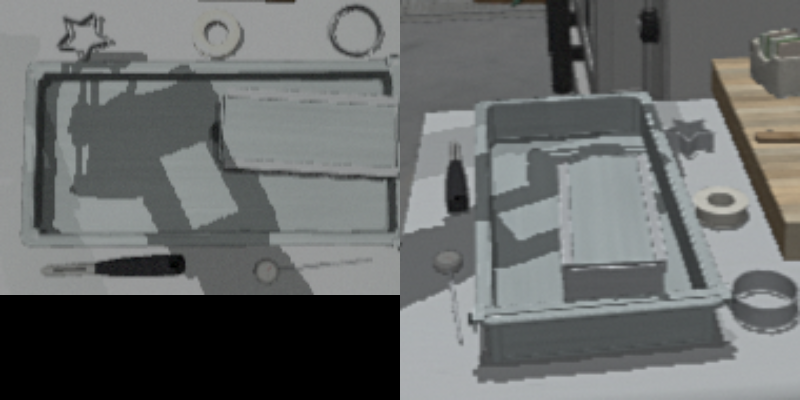

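The final view shows the lid fully over the tin with no gap at the closed end (side crop ~612,265). The tin lies flat against the partition at heel y ≈ -0.205, and the bystanders have not moved. Handing in.

```bash
python3 -c "
from h import *
print(ticket.job_done())"
```

```text
the job is handed in; nothing more can be done
None
```

I tipped the tin onto its base and ran it back to the partition, then pushed the lid past its catch (about 13 N, dropping to about 2 N) until it met its stop. The job is handed in; the highest force I read on the tin was about 16 N, when I touched the lid to check finger height.

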